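# Put the separation columns away by length

### The job

Put the three loose steel separation columns away in the three cradles, each in the cradle made for its length: the longest column in the longest cradle, the middle one in the middle cradle, the shortest in the shortest. Each must lie fully down in both saddles, centred between the end stops (either way round), and be let go. Leave the syringe, the tweezers and the spanner where they lie.

Things in the scene. Friction and masses are not known exactly. Their poses are not given: they have to be found in the camera images.
- long_column_center (a point): Centre of the longest of three loose steel separation columns: a tube 9.6 mm in diameter with a hexagonal fitting (14 mm across flats, 16 mm long) near each end and a small plug beyond. 167 mm long over the plugs, 150 mm over the fittings, 118 mm of bare tube between. About 0.15 kg. It lies level, axis 7 mm above the bench; y runs along it. Pinch it across the bare tube.
- medium_column_center (a point): Centre of the middle-length of three loose steel separation columns: a tube 9.6 mm in diameter with a hexagonal fitting (14 mm across flats, 16 mm long) near each end and a small plug beyond. 117 mm long over the plugs, 100 mm over the fittings, 68 mm of bare tube between. About 0.15 kg. It lies level, axis 7 mm above the bench; y runs along it. Pinch it across the bare tube.
- short_column_center (a point): Centre of the shortest of three loose steel separation columns: a tube 9.6 mm in diameter with a hexagonal fitting (14 mm across flats, 16 mm long) near each end and a small plug beyond. 92 mm long over the plugs, 76 mm over the fittings, 44 mm of bare tube between. About 0.15 kg. It lies level, axis 7 mm above the bench; y runs along it. Pinch it across the bare tube.
- long_cradle_seat (a point): Where the longest column's centre belongs: middle of the longest fixed cradle, 27 mm above the bench. Aluminium base 200 (y, along) x 48 mm, top at 8 mm; two grey saddles at y = +-67 mm, 14 mm long, floor at 20 mm and 22 mm wide, cheeks flaring to 34 mm at 36 mm height; end stops 184 mm apart, 31 mm high. The fittings rest in the saddles; open for fingers between.
- medium_cradle_seat (a point): Where the middle-length column's centre belongs: middle of the middle-length fixed cradle, 27 mm above the bench. Aluminium base 150 (y, along) x 48 mm, top at 8 mm; two grey saddles at y = +-42 mm, 14 mm long, floor at 20 mm and 22 mm wide, cheeks flaring to 34 mm at 36 mm height; end stops 134 mm apart, 31 mm high. The fittings rest in the saddles; open for fingers between.
- short_cradle_seat (a point): Where the shortest column's centre belongs: middle of the shortest fixed cradle, 27 mm above the bench. Aluminium base 125 (y, along) x 48 mm, top at 8 mm; two grey saddles at y = +-30 mm, 14 mm long, floor at 20 mm and 22 mm wide, cheeks flaring to 34 mm at 36 mm height; end stops 109 mm apart, 31 mm high. The fittings rest in the saddles; open for fingers between.
- syringe_center (a point): Centre of a plastic syringe, 147 x 33 x 17 mm, lying flat; y runs along it. It does not belong to the job and stays where it is.
- tweezers_center (a point): Centre of steel tweezers, 126 x 17 x 9 mm, lying flat; y runs along it. It does not belong to the job and stays where it is.
- spanner_center (a point): Centre of a small open-ended steel spanner, 132 x 25 x 5 mm, lying flat; y runs along it. It does not belong to the job and stays where it is.
Things that resemble listed ones, but are neither listed nor needed, are in the scene too. What is shaped like the part that bears medium_column_center but blue, green or pink is not meant.

How it is judged:
At the end, for the whole second after the job is handed in: Each column rests, released, in the cradle of its length: centre within 12 mm horizontally and 5 mm in height of the seat point, axis within 0.12 rad of the cradle's, either way round. Syringe, tweezers and spanner have not moved more than 25 mm (horizontal distance between long_column_center and long_cradle_seat below 0.012 m and z of long_column_center in the frame of long_cradle_seat between -0.005 and 0.005 m and angle between the y axis of long_column_center and the y axis of long_cradle_seat, either way round below 0.12 rad and linear speed of each of long_column, medium_column, short_column below 0.01 m/s and horizontal distance between medium_column_center and medium_cradle_seat below 0.012 m and z of medium_column_center in the frame of medium_cradle_seat between -0.005 and 0.005 m and angle between the y axis of medium_column_center and the y axis of medium_cradle_seat, either way round below 0.12 rad and horizontal distance between short_column_center and short_cradle_seat below 0.012 m and z of short_column_center in the frame of short_cradle_seat between -0.005 and 0.005 m and angle between the y axis of short_column_center and the y axis of short_cradle_seat, either way round below 0.12 rad); the robot touches nothing.
It fails at once if the syringe was pushed or carried more than 25 mm away (distance of syringe_center from where it was at the start of the episode above 0.025 m).
It fails at once if the tweezers was pushed or carried more than 25 mm away (distance of tweezers_center from where it was at the start of the episode above 0.025 m).
It fails at once if the spanner was pushed or carried more than 25 mm away (distance of spanner_center from where it was at the start of the episode above 0.025 m).
It also fails if it takes over 80 s, if anything falls off the work surface, if the arm or the gripper's body presses on something with over 40 N, if the wrist force passes 120 N, or if a joint passes its speed limit or range.

### The arm

A 6-joint arm with a two-finger parallel gripper is mounted at the origin on a cart in front of the work surface, level with it; the furniture and walls round the work are solid. World frame = base frame: x ahead of the robot, y to its left, z up, the work surface at z = 0. Lengths are in m, angles in rad, forces in N, time in s.
With the tool pointing down it reaches from about 0.225 to 0.875 m from the base axis. Payload 3.4 kg.
Tool frame: the origin (TCP) lies between the finger pads; the fingertips stand 17 mm ahead of it and the grasp point (between the pads) lies 2 mm behind it; z points along the fingers, y is the line along which they close (so a half turn about z gives the same grasp; the last joint's range is limited). The gripper opens to 85 mm and grips with 20 to 120 N. Pads are 22 mm wide; open, the fingers measure 114 mm over their backs; the gripper's body (76 mm by 85 mm) begins 54 mm behind the grasp point. The pads swing forward as they close: fully open they stand 13 mm farther back than shut.
Start: joints at [-1.369, 0.276, 1.505, -0, 1.361, -0.121], TCP at [0.182, -0.545, 0.248] pointing down, gripper open.
Joint ranges: [-2.89, 2.89], [-0.75, 2.08], [0.22, 2.7], [-1.18, 4.32], [0.11, 2.71], [-2.7, 2.7]. Speed limits (rad/s): [2.57, 2.57, 3.14, 3.14, 3.14, 3.14].

### API

Orientations are given as a rotation vector (axis times angle).
In Python, from plant import env gives the robot as it stands. Calls block until the motion is done:
- env.movep(position, orientation): joint-space move of the TCP to a pose.
- env.move_l(position, orientation=None, vel=0.15): straight line of the TCP; orientation=None keeps the orientation; vel is the mean speed in m/s.
- env.move_joints(angles): joint-space move.
- env.grip(opening): opening from 0.0 (shut) to 1.0 (fully open); the grip force is fixed at half the most; returns when the fingers have stopped.
- env.hold(seconds).
- env.ik(position, orientation): joint angles nearest the present ones, or None.
- env.observe(): the state.
- env.get_image(name): name is "side" or "top" or "wrist"; returns (picture, depth): 384x512x3 uint8, blue, green, red; 384x512 float32, m along the optical axis (not along the pixel's ray), 0 where there is no reading.
- env.get_calibration(name): a dict with "vfov" (degrees; the focal length in pixels is half the picture's height over the tangent of half this angle, whatever the lens; pixels are square), "cx", "cy" (the principal point, pixels), "pose" (4x4, takes a point from camera to world coordinates). Camera axes: x right, y down, z forward; pixel columns grow to the right and rows downward; lengths in m; the calibration is good to about 2 mm. The wrist camera is an equidistant fisheye: a pixel r from the principal point sees the ray r / f radians off the axis. A picture is of the moment at which its call begins: read the wrist's pose just before it. get_calibration takes no time and is no camera call; for the wrist camera it gives the pose at the moment of the call.
A pose or a line that the arm cannot do raises env.IKError and nothing moves.
- env.job_done(): hands the job in, once; it reports no verdict.
Trained networks look in the newest picture that a camera, given by its name, has taken for a name from the list of things; names that differ only in an ending like _2 or _b are one class to them, and where a whole thing is asked for, a point or a joint stands for the part that bears it (a point fixed in the world has none). Each returns a list of dicts, best first, with "conf" (0 to 1); they miss things now and then, are a little off and sometimes report something else, mostly with a low value. They report only what shows in the picture. A call takes as long as a camera call. They do not tell look-alikes from the thing itself.
- env.recognise(camera, query): "centre" ([x, y, z] in m, in world coordinates, good to about 4 mm: the middle of the surface that is visible of it).
- env.masks_of(camera, query): "region" (384x512 bool, what is visible of it).
- env.landmark_of(camera, query): "centre" ([x, y, z] in m, in world coordinates, good to about 4 mm: a listed point, or the origin of a listed thing).
The state is a dict: "time_s": time; "joint_positions": joint angles; "joint_velocities": joint speeds; "tau": joint torques, N m; "eef_pos": TCP position; "eef_rot": TCP orientation; "wrist_force": force on the tool from outside, world axes, zero at the start; "moment": the same for the moment, N m; "opening": opening from 0.0 (shut) to 1.0 (fully open).
Only numpy, scipy, OpenCV 4.12 (cv2) and the standard library are available. Lean on these libraries where they do the work, as an engineer would, in place of code of your own. Each camera call takes 0.05 s, during which the arm holds its last target. There are 200 camera calls.

## Working session

There is one attempt and no reset: what is moved stays moved. The work goes in short steps, each a Python script; the robot and the scene stay as the last script left them, time stands still between calls to the robot, and variables do not carry over. Pictures are saved under pics/ and viewed, on a budget of 14 in all, crops included, one or two more only if the job needs it, and the job is handed in when it is done.

```bash
mkdir -p pics; ls
python3 - <<'E'
from plant import env
import cv2, numpy as np
for c in ("top","side"):
    im,d=env.get_image(c); cv2.imwrite(f"pics/{c}0.png",cv2.resize(im,(800,600),interpolation=cv2.INTER_CUBIC))
    np.savez(f"{c}0.npz",im=im,d=d)
    k=env.get_calibration(c); print(c,k)
    for q in ["long_column_center","medium_column_center","short_column_center","long_cradle_seat","medium_cradle_seat","short_cradle_seat"]:
        for r in env.landmark_of(c,q): print(q,round(r["conf"],2),np.round(r["centre"],3))
print(env.observe()["time_s"])
E
```

```text
pics
top {'vfov': 57.277095037672964, 'cx': 255.27559884299075, 'cy': 187.39526994864462, 'pose': array([[-0.01674957, -0.99771066,  0.06552019,  0.47138983],
       [-0.99967725,  0.01796236,  0.01796504, -0.09657212],
       [-0.01910081, -0.06519814, -0.99768951,  0.91756107],
       [ 0.        ,  0.        ,  0.        ,  1.        ]])}
long_column_center 0.53 [0.424 0.164 0.007]
medium_column_center 0.78 [ 0.363 -0.348  0.008]
medium_column_center 0.75 [ 0.549 -0.179  0.005]
medium_column_center 0.7 [ 0.735 -0.031  0.002]
medium_column_center 0.69 [0.422 0.162 0.004]
medium_column_center 0.5 [ 0.352 -0.002  0.004]
short_column_center 0.56 [ 0.68  -0.158  0.007]
long_cradle_seat 0.73 [ 0.435 -0.171  0.027]
medium_cradle_seat 0.69 [0.544 0.186 0.029]
short_cradle_seat 0.84 [0.661 0.172 0.028]
side {'vfov': 44.25534552424968, 'cx': 253.24550687557445, 'cy': 184.84516335813782, 'pose': array([[ 0.69640175,  0.43287102, -0.57240482,  1.25047333],
       [ 0.71742221, -0.44010766,  0.54000984, -0.75951605],
       [-0.01816514, -0.78671973, -0.61704303,  0.82778943],
       [ 0.        ,  0.        ,  0.        ,  1.        ]])}
long_column_center 0.66 [0.427 0.166 0.008]
long_column_center 0.15 [0.661 0.172 0.03 ]
medium_column_center 0.65 [ 0.359 -0.346  0.008]
medium_column_center 0.62 [ 0.729 -0.028  0.009]
medium_column_center 0.55 [ 0.551 -0.186  0.005]
medium_column_center 0.53 [0.351 0.007 0.01 ]
short_column_center 0.65 [ 0.678 -0.156  0.007]
long_cradle_seat 0.57 [ 0.438 -0.173  0.026]
medium_cradle_seat 0.57 [0.542 0.187 0.03 ]
short_cradle_seat 0.97 [0.663 0.172 0.032]
0.7
```

View pics/top0.png

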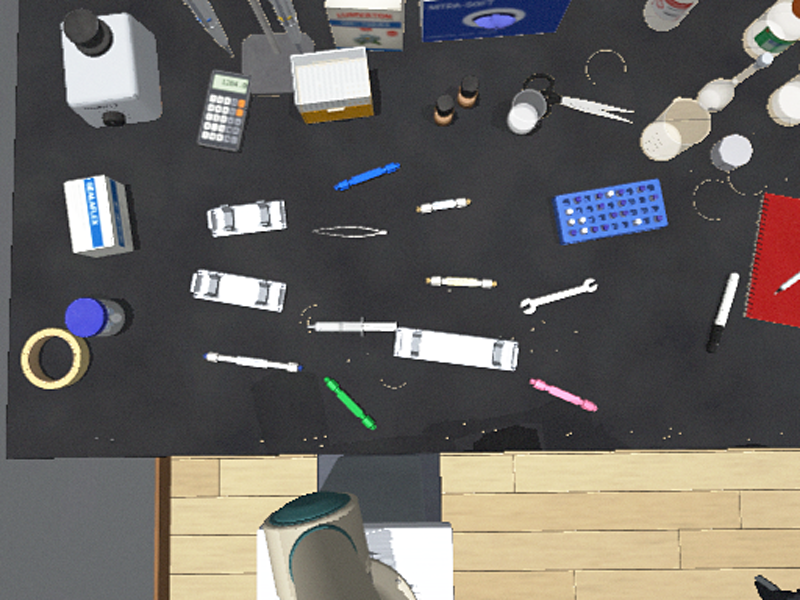

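View pics/side0.png

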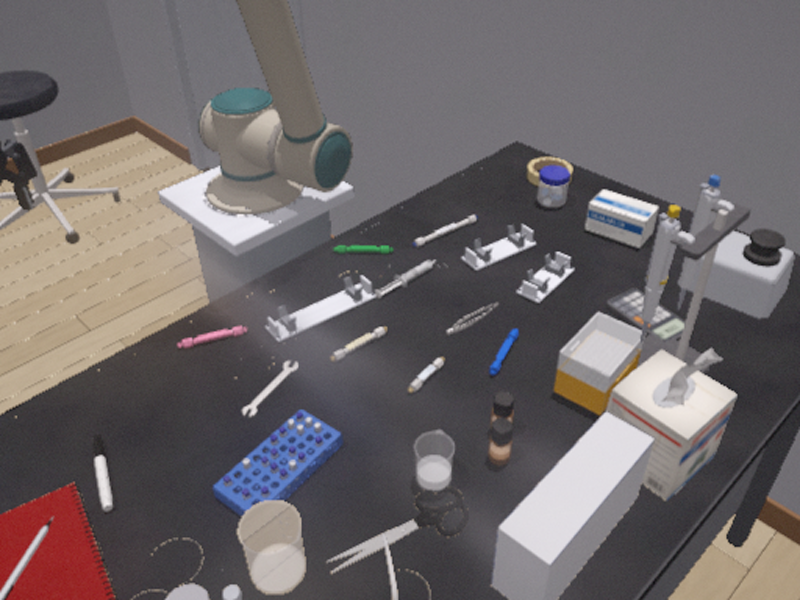

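The top picture (800x600 scale) shows five column-like parts: blue (367,176), green (350,403) and pink (563,394) are look-alikes. The steel ones are long (252,361), medium (460,282) and short (443,205). The cradles are long (456,348), medium (238,290) and short (247,217). The syringe end (397,327) is close to the long cradle, and the tweezers are at (350,232) and the spanner at (559,296).

Next I measure centres and axes from masks and depth, and confirm the columns in one crop.

```bash
cat > h.py <<'E'
from plant import env
import cv2, numpy as np
from scipy.spatial.transform import Rotation as R
def cloud(c,im,d,k):
    f=192/np.tan(np.radians(k["vfov"]/2)); v,u=np.mgrid[:384,:512]
    x,y=(u-k["cx"])/f,(v-k["cy"])/f
    if c=="wrist":
        r=np.hypot(x,y)+1e-9; t=np.tan(np.minimum(r,1.4))/r; x,y=x*t,y*t
    ray=np.stack([x,y,np.ones_like(x)],-1)
    return ray@k["pose"][:3,:3].T, ray*d[...,None]@k["pose"][:3,:3].T+k["pose"][:3,3]
def rect(xy):
    # centre, long side, short side, angle of long axis from world y, in (-pi/2,pi/2]
    (c,s,_)=r=cv2.minAreaRect((xy*1000).astype(np.float32)); b=cv2.boxPoints(r)
    e=max(b[1]-b[0],b[2]-b[1],key=np.linalg.norm); a=np.arctan2(-e[0],e[1])
    a=(a+np.pi/2)%np.pi-np.pi/2
    return np.round(c,1),np.round(sorted(s)[::-1],1),round(float(a),3)
COL={"long":(.425,.165),"medium":(.55,-.182),"short":(.679,-.157)}
CRA={"long":(.437,-.172),"medium":(.543,.186),"short":(.662,.172)}
E
python3 - <<'E'
from h import *
for c in ("top","side"):
    im,d=env.get_image(c); k=env.get_calibration(c); ray,P=cloud(c,im,d,k); o=k["pose"][:3,3]
    Q=o+ray*((.007-o[2])/ray[...,2])[...,None]
    for n in COL:
        for r in env.masks_of(c,n+"_column_center"):
            m=r["region"]; q=Q[m][:,:2]
            if np.hypot(*(q.mean(0)-COL[n]))<.03:
                z=P[m&(d>0)][:,2]; print(c,n,"col",round(r["conf"],2),m.sum(),*rect(q),"ztop",np.round(np.percentile(z,[10,50,90]),3), "mean",np.round(q.mean(0),4))
    for n in CRA:
        L={"long":.2,"medium":.15,"short":.125}[n]
        near=np.hypot(P[...,0]-CRA[n][0],P[...,1]-CRA[n][1])<L*.6
        bright=im.min(-1)>90
        for nm,s in (("base",near&bright&(P[...,2]>.004)&(P[...,2]<.013)),("saddle",near&(P[...,2]>.017)&(P[...,2]<.045))):
            if s.sum()>5: print(c,n,nm,s.sum(),*rect(P[s][:,:2]))
    if c=="top": cv2.imwrite("pics/crop.png",cv2.resize(im[110:220,220:400],None,fx=4.4,fy=4.4,interpolation=cv2.INTER_CUBIC))
E
```

```text
top long col 0.57 226 [421.2 162.2] [160.3  13.3] -0.131 ztop [0.01  0.013 0.015] mean [0.4219 0.1666]
top medium col 0.57 245 [ 548.1 -183.4] [108.9  17.2] -0.05 ztop [-0.     0.011  0.014] mean [ 0.5484 -0.1812]
top short col 0.56 133 [ 677.6 -156.4] [77. 13.] 0.116 ztop [0.009 0.013 0.015] mean [ 0.6778 -0.1565]
top long base 1331 [ 485.2 -169.6] [217.9 141.6] -0.14
top long saddle 252 [ 482.9 -175.5] [199.  131.1] -0.139
top medium base 756 [541.3 185.5] [149.3  49.1] -0.182
top medium saddle 281 [540.6 185.5] [144.7  40.7] -0.183
top short base 578 [661.7 171.9] [124.6  48.2] 0.099
top short saddle 280 [661.6 171.4] [119.6  40.8] 0.095
side long col 0.49 150 [421.1 163.3] [160.6  22. ] -0.156 ztop [0.005 0.01  0.014] mean [0.4212 0.1643]
side medium col 0.72 201 [ 548.3 -184.5] [115.4  20.5] -0.078 ztop [0.006 0.011 0.014] mean [ 0.5476 -0.1854]
side short col 0.44 115 [ 679.3 -156.8] [87.  14.2] 0.16 ztop [0.008 0.011 0.015] mean [ 0.6771 -0.1557]
side long base 810 [ 464.4 -170.2] [220.9 184. ] -0.089
side long saddle 256 [ 440.2 -170.6] [200.6  46.5] -0.169
side medium base 324 [541.9 182.9] [149.4  53.7] -0.197
side medium saddle 216 [540.8 183.9] [146.2  43.8] -0.185
side short base 269 [663.8 171.5] [130.2  48.2] 0.089
side short saddle 249 [662.9 170.2] [124.9  42.2] 0.12
```

View pics/crop.png

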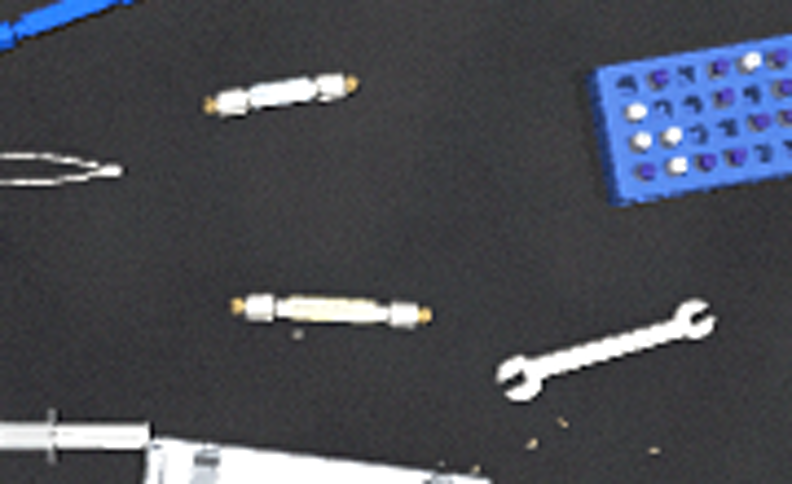

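The crop shows two steel columns: short (283,93) and medium (330,310). The long one, silver with blue plugs, is the only other uncoloured one. Next I measure each from close up with the wrist camera.

```bash
cat >> h.py <<'E'
def rot(a):
    best=None; q=env.observe()["joint_positions"]
    for s in (0,np.pi):
        u=np.array([np.cos(a+s),np.sin(a+s),0]); z=np.array([0,0,-1.]); 
        yield R.from_matrix(np.column_stack([np.cross(u,z),u,z])).as_rotvec()
def pose(p,a):
    q=np.array(env.observe()["joint_positions"]); o=[]
    for r in rot(a):
        j=env.ik(p,r)
        if j is not None and abs(j[5])<2.6: o.append((abs(j[5]-q[5])+.3*abs(j[5]),r))
    return min(o,key=lambda t:t[0])[1]
def look(xy,L,zlo,zhi,save=None):
    k=env.get_calibration("wrist"); im,d=env.get_image("wrist"); _,P=cloud("wrist",im,d,k)
    s=(np.hypot(P[...,0]-xy[0],P[...,1]-xy[1])<L*.55)&(d>0)&(P[...,2]>zlo)&(P[...,2]<zhi)
    n,lab,st,_=cv2.connectedComponentsWithStats(cv2.morphologyEx(s.astype(np.uint8),cv2.MORPH_CLOSE,np.ones((3,3))))
    if save: cv2.imwrite(save,cv2.resize(im,(800,600),interpolation=cv2.INTER_CUBIC))
    i=1+np.argmax(st[1:,4]); s1=s&(lab==i)
    return [s1.sum(),*rect(P[s1][:,:2]),np.round(np.percentile(P[s1][:,2],[10,50,90]),4)], s.sum(), *rect(P[s][:,:2])
E
python3 - <<'E'
from h import *
A={"short":.13,"medium":-.06,"long":-.14}; B={"long":-.14,"medium":-.18,"short":.1}
LC={"long":.167,"medium":.117,"short":.092};LK={"long":.2,"medium":.15,"short":.125}
t=env.observe()["time_s"]
for kind,n in (("cra","long"),("col","medium"),("cra","short"),("cra","medium"),("col","long"),("col","short")):
    xy=(CRA if kind=="cra" else COL)[n]; a=(B if kind=="cra" else A)[n]; p=[*xy,.2]
    env.movep(p,pose(p,a))
    if kind=="cra": print(n,"cradle base",look(xy,LK[n],.004,.013,f"pics/w_{n}.png")); print("   saddles",look(xy,LK[n],.017,.045))
    else: print(n,"column",look(xy,LC[n],.005,.02,f"pics/wc_{n}.png"))
    print(round(env.observe()["time_s"]-t,2), np.round(env.observe()["joint_positions"][5],2))
E
```

```text
long cradle base ([np.int64(6017), array([ 439.8, -167.1]), array([205.8,  51.3]), -0.15, array([0.0063, 0.0073, 0.0083])], np.int64(6161), array([ 480.7, -172.9]), array([205.5, 132.9]), -0.136)
   saddles ([np.int64(560), array([ 446.9, -105.1]), array([40.8, 13.1]), 1.433, array([0.0186, 0.0205, 0.0352])], np.int64(1460), array([ 437.8, -172. ]), array([194.2,  40.8]), -0.136)
1.77 -0.38
medium column ([np.int64(1093), array([ 548.8, -183.2]), array([117.3,  15.1]), -0.066, array([0.0082, 0.011 , 0.0127])], np.int64(1093), array([ 548.8, -183.2]), array([117.3,  15.1]), -0.066)
2.34 -0.38
short cradle base ([np.int64(3183), array([662.7, 171.8]), array([123.8,  48.2]), 0.102, array([0.0063, 0.0074, 0.0085])], np.int64(3183), array([662.7, 171.8]), array([123.8,  48.2]), 0.102)
   saddles ([np.int64(598), array([659.7, 202. ]), array([40.8, 14.4]), -1.475, array([0.0186, 0.0202, 0.0351])], np.int64(1547), array([662.5, 172.5]), array([118.8,  41. ]), 0.102)
3.83 0.05
medium cradle base ([np.int64(4118), array([541.7, 187. ]), array([147.3,  48.5]), -0.176, array([0.0063, 0.0073, 0.0084])], np.int64(4118), array([541.7, 187. ]), array([147.3,  48.5]), -0.176)
   saddles ([np.int64(563), array([549.2, 227.4]), array([41.5, 13.8]), 1.389, array([0.0185, 0.0202, 0.0351])], np.int64(1499), array([541.7, 186.4]), array([143.6,  41.5]), -0.181)
4.48 0.39
long column ([np.int64(1448), array([422.2, 164.3]), array([164.9,  14.9]), -0.14, array([0.0082, 0.0108, 0.0125])], np.int64(1620), array([465.3, 158.2]), array([164.9, 101.9]), -0.14)
5.08 0.36
short column ([np.int64(873), array([ 677.8, -157. ]), array([90.7, 14.1]), 0.137, array([0.0081, 0.0111, 0.0129])], np.int64(873), array([ 677.8, -157. ]), array([90.7, 14.1]), 0.137)
6.65 -0.46
```

All sizes and heights match the given ones, and the views agree within about 2 mm. I start with the short column.

```bash
cat >> h.py <<'E'
C={"short":(.6778,-.157,.137),"medium":(.5488,-.1832,-.066),"long":(.4222,.1643,-.14)}
K={"short":(.6626,.172,.102),"medium":(.5417,.1867,-.179),"long":(.438,-.172,-.138)}
def st(s):
    o=env.observe(); print(s,round(o["time_s"],2),"open",round(o["opening"],3),"F",np.round(o["wrist_force"],1),np.round(o["eef_pos"],4))
def pick(n,c=None):
    x,y,a=c or C[n]; env.grip(.5); p=[x,y,.12]; r=pose(p,a); env.movep(p,r)
    env.move_l([x,y,.04],r,.15); env.move_l([x,y,.020],r,.06); st("down")
    env.grip(0); st("gripped"); env.move_l([x,y,.15],r,.15); st("lifted")
def place(n,dxy=(0,0)):
    x,y,a=K[n]; x+=dxy[0]; y+=dxy[1]; p=[x,y,.15]; r=pose(p,a); env.movep(p,r); env.move_l([x,y,.075],r,.15); st("above")
def lower(n,dxy=(0,0),z=.041):
    x,y,a=K[n]; x+=dxy[0]; y+=dxy[1]; r=pose([x,y,.075],a); env.move_l([x,y,z],r,.05); st("seated")
def release(n):
    env.grip(.35); st("released"); p=np.array(env.observe()["eef_pos"]); env.move_l([p[0],p[1],.2],None,.15)
E
python3 - <<'E'
from h import *
pick("short")
im,d=env.get_image("wrist"); cv2.imwrite("pics/g1.png",im)
place("short"); 
im,d=env.get_image("wrist"); cv2.imwrite("pics/g2.png",im)
im2,d=env.get_image("side"); cv2.imwrite("pics/g.png",np.hstack([cv2.resize(im,(400,300)),cv2.resize(im2[60:252,256:512],(400,300))]))
E
```

```text
down 9.82 open 0.497 F [-0.2  0.5  0. ] [ 0.6775 -0.1569  0.0194]
gripped 10.23 open 0.075 F [0.2 0.8 0.9] [ 0.6781 -0.1571  0.0205]
lifted 11.25 open 0.081 F [-0.5 -0.2 -1.4] [ 0.677  -0.1567  0.1487]
above 13.2 open 0.075 F [ 1.2  0.7 -1.4] [0.6634 0.1713 0.0755]
```

View pics/g.png

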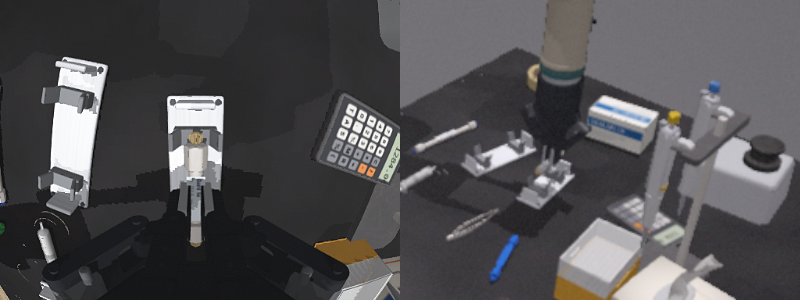

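The wrist view (left half) shows the short column at (196,165), lined up with its cradle at (196,130), between the saddles. I lower it and carry on.

Run:
```python
from h import *
lower("short"); release("short")
print(look(K["short"][:2],.105,.029,.0355,"pics/p_short.png"))
```

```text
seated 14.13 open 0.076 F [ 0.7  0.1 -1.3] [0.6627 0.172  0.0407]
released 14.48 open 0.355 F [-0.8  0.2 -0. ] [0.6628 0.1721 0.0412]
([np.int64(832), array([662.8, 172.6]), array([90. , 12.9]), 0.113, array([0.0298, 0.0313, 0.0331])], np.int64(1231), array([662.5, 172. ]), array([115.3,  41. ]), 0.107)
```

View pics/p_short.png

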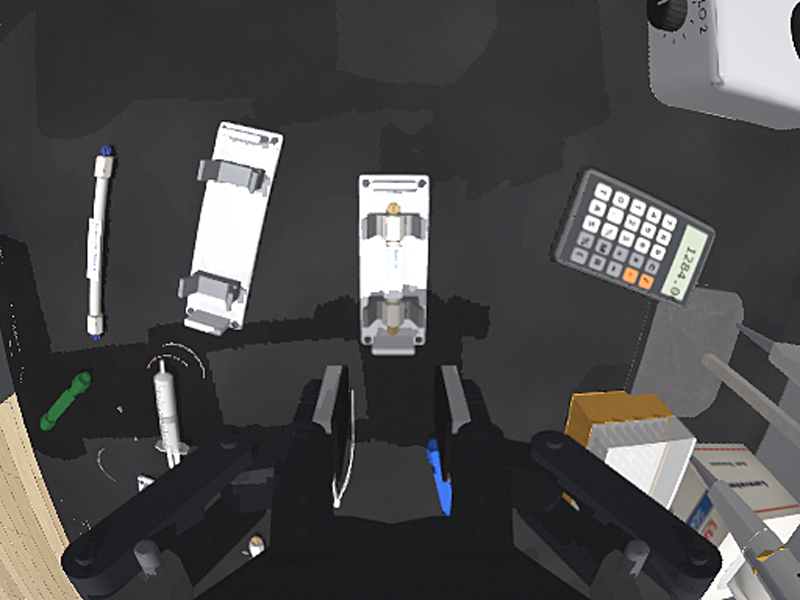

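The short column lies in its saddles at (393,265): centre within 1 mm, top at 33 mm, angle 0.11 against the cradle's 0.10. Next are the medium and long columns.

Run:
```python
from h import *
for n,L in (("medium",.13),("long",.18)):
    pick(n)
    if env.observe()["opening"]<.05: print("missed",n); break
    place(n); lower(n); release(n)
    print(n,look(K[n][:2],L,.029,.0355,f"pics/p_{n}.png"))
```

```text
down 18.62 open 0.499 F [0.2 0.4 0.8] [ 0.5485 -0.1831  0.0196]
gripped 19.02 open 0.078 F [-0.7 -0.3  2.4] [ 0.5491 -0.1833  0.0205]
lifted 20.04 open 0.078 F [ 0.6  0.6 -2. ] [ 0.548  -0.1828  0.1489]
above 22.07 open 0.078 F [-0.5 -0.2 -0.3] [0.5425 0.1862 0.0754]
seated 22.91 open 0.079 F [ 0.   0.6 -0.8] [0.5418 0.1867 0.0408]
released 23.26 open 0.352 F [ 0.6  0.3 -0.8] [0.5419 0.1867 0.0412]
medium ([np.int64(1067), array([541.5, 187.3]), array([115.1,  13. ]), -0.183, array([0.03  , 0.0311, 0.0329])], np.int64(1523), array([541.8, 186.6]), array([142.4,  41.3]), -0.184)
down 26.6 open 0.503 F [-0.2  0.  -0. ] [0.4222 0.1643 0.02  ]
gripped 27.01 open 0.082 F [ 0.1 -0.6  4.8] [0.4225 0.1644 0.0204]
lifted 28.02 open 0.078 F [ 0.9 -0.5 -2.5] [0.4213 0.1641 0.1491]
above 29.95 open 0.079 F [-0.2 -0.4 -1.5] [ 0.4387 -0.1717  0.0754]
seated 30.78 open 0.076 F [ 0.   0.5 -2.6] [ 0.4381 -0.1721  0.0408]
released 31.13 open 0.351 F [ 0.3  0.4 -0.1] [ 0.4382 -0.1721  0.0411]
long ([np.int64(1374), array([ 438.1, -171.3]), array([163.6,  12.8]), -0.135, array([0.0297, 0.031 , 0.0327])], np.int64(1869), array([ 438.2, -171.2]), array([193.4,  40.8]), -0.138)
```

Run:
```python
from h import *
p=[.35,-.45,.25]; env.movep(p,pose(p,0))
im,d=env.get_image("top"); cv2.imwrite("pics/end.png",cv2.resize(im[80:270,100:410],None,fx=2.5,fy=2.5,interpolation=cv2.INTER_CUBIC))
a=np.load("top0.npz")["im"]
for n,(u,v) in {"syringe":(226,209),"tweezers":(224,148),"spanner":(358,190)}.items():
    s=np.s_[v-18:v+18,u-32:u+32]; g=[cv2.cvtColor(i[s],cv2.COLOR_BGR2GRAY).astype(np.float32) for i in (a,im)]
    print(n,cv2.phaseCorrelate(*g))
st("end")
```

```text
syringe ((0.05119513568801537, -0.02686208863106998), 0.9839831429223219)
tweezers ((-0.02606361095284626, -0.030460063915608515), 0.9649401600990031)
spanner ((-0.05786102748793809, -0.027286227094421633), 0.9672122781889306)
end 33.58 open 0.348 F [-0.1 -0.3  0. ] [ 0.3506 -0.4485  0.2496]
```

View pics/end.png

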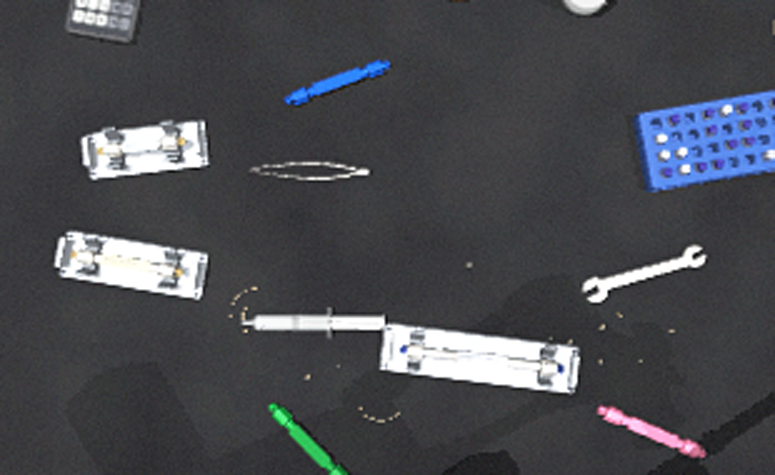

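All three columns lie in their cradles at (145,148), (130,265) and (480,360), and the syringe, tweezers and spanner haven't moved.

```bash
python3 -c "
from plant import env
print(env.job_done())"
```

```text
the job is handed in; nothing more can be done
None
```

The three steel columns are in the cradles made for their lengths and let go. I handed the job in at about 34 s of the 80 s allowed; handing in gives no verdict.

- **Columns:** In the wrist camera after each release, every centre was within about 1 mm of its cradle's measured seat. Axes were within about 0.01 rad, and the tops stood at about 33 mm, as they should when fully down in the saddles.
- **Other items:** Comparing the first and last top pictures, the syringe, tweezers and spanner shifted less than 0.1 pixel, well under 1 mm.
- **Forces:** The wrist force stayed below 5 N at every reading, and the arm ended clear of everything.
- **One disagreement:** The base measurement of the long cradle included the nearby syringe. I took that cradle's seat from its saddles instead, and the placement check there agreed.

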